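Fit the wide-hole block into the shaking block heater

TASK

The sample vials are to be warmed, so fit the aluminium block with the six wide holes into the carrier of the shaking block heater: hook its tongue under the steel lip at the back, then swing the front down and press until the spring catch snaps over the lug and the block lies flat on the heated plate. Leave the block with the small holes where it lies, and do not knock over the vials or the little beaker.

Things in the scene. Friction and masses are not known exactly. Their poses are not given: they have to be found in the camera images.
- heater: Shaking block heater, white housing 218 x 160 mm, fixed. Origin at table height; x points to its back (the side with the steel lip), -x to its sloping control panel, z up. On it rides a grey carrier, 164 x 132 mm, with the well, lip and catch. The carrier's drive has stopped and locked it, square to the housing, up to 8 mm off centre fore-aft and 5 mm sideways: where, is not reported.
- heater_well (a point): Where the centre of the floor of the carrier's well would be with the carrier centred: 42 mm above the table, over the heater's origin, axes as the heater's; the carrier, and all the x and y given for it, may be off by that much. The well is 8.5 mm deep, from x = -51.5 to +61.5 mm, 97 mm wide at the floor and 108 mm at the top of its sloped sides. A seated block has 1.5 mm play in x, 2.5 mm in y.
- catch (a joint): Spring catch, a black pawl 29 mm wide at the middle of the well's front end, standing 27 mm above its floor. 0 = upright, where its spring holds it; grows (rad) as it is pushed to the front. Its sloped nose ends at x = -53 mm of the well, underside 10 mm above the floor. A block swung down pushes it aside (to about 0.2) at 5 to 15 N on the block's front, more than its weight gives, then it snaps over the lug.
- wide_block_grip (a point): Centre of the grip bar of the loose aluminium block with six wide holes (26 mm). Black bar, 12 mm thick along x, 60 mm long along y, 16 mm high, on two posts, 24 mm clear above the block's top. It lies 58 mm above the underside, over the block's centre. Axes: x towards the tongue, z up.
- wide_block_tongue (a point): Middle of the end face of that block's tongue: 60 mm from the block's centre along x, 2.5 mm above the underside. The tongue, 72 mm wide, 5 mm thick, level with the underside, stands 10 mm out of the +x face. It goes under the lip: a 3 mm steel strip 88 mm wide whose front edge is 54 mm behind the well's centre, over a slot 8.5 mm high and 7.5 mm deep. Tilted 15 degrees, the tongue still fits.
- wide_block_lug (a point): Middle of the end of that block's lug, 56 mm from its centre along -x, 6 mm above the underside. The lug, 24 mm wide, 6 mm high, stands 6 mm out of the -x face. The block without tongue and lug is 100 mm (x) by 92 mm (y) by 26 mm high, 0.3 to 0.6 kg; its top has a plain strip 12 mm wide along the -x and +x edges. Axes as the block's.
- narrow_block_grip (a point): Centre of the like grip bar on the other aluminium block, which has 24 small holes (11.5 mm) and otherwise the same shape and size. It stays where it lies.
- vial_1: Small glass vial with a white cap, 25 mm across, 47 mm high, upright, loose; origin at the centre of its underside. A bystander.
- vial_2: Small glass vial with a red cap, 25 mm across, 47 mm high, upright, loose; origin at the centre of its underside. A bystander.
- beaker_50: Small clear beaker, 43 x 48 mm, 56 mm high, upright, loose; origin at the centre of its underside. A bystander.

How it is judged:
By the outcome, as a careful person would: the job done as asked, in the order asked, and still so for the second after the job is handed in, with the robot touching nothing.
It also fails if it takes over 54 s, if anything falls off the work surface, if the arm or the gripper's body presses on something with over 40 N, if the wrist force passes 120 N, or if a joint passes its speed limit or range.

ROBOT

A 7-joint arm with a two-finger parallel gripper is mounted at the origin on a cart in front of the work surface, level with it; the furniture and walls round the work are solid. World frame = base frame: x ahead of the robot, y to its left, z up, the work surface at z = 0. Lengths are in m, angles in rad, forces in N, time in s.
With the tool pointing down it reaches from about 0.4 to 0.85 m from the base axis. Payload 10.4 kg.
Tool frame: the origin (TCP) lies midway between the tips of the shut fingers; the grasp point (between the pads) lies 19 mm behind it; z points along the fingers, y is the line along which they close (so a half turn about z gives the same grasp; the last joint's range is limited). The gripper opens to 85 mm and grips with 20 to 120 N. Pads are 22 mm wide; open, the fingers measure 114 mm over their backs; the gripper's body (76 mm by 85 mm) begins 54 mm behind the grasp point. The pads swing forward as they close: fully open they stand 13 mm farther back than shut.
Start: joints at [1.233, 0.332, -0.065, 1.46, 0.022, 1.35, -0.088], TCP at [0.194, -0.594, 0.231] pointing down, gripper open.
Joint ranges: [-2.6, 2.6], [-0.5, 2.12], [-1.47, 1.34], [0.16, 2.42], [-1.27, 4.41], [0.06, 2.06], [-2.6, 2.6]. Speed limits (rad/s): [2.22, 2.22, 2.79, 2.79, 3.14, 3.14, 3.14].

INTERFACE

Orientations are given as a unit quaternion [x, y, z, w].
In Python, from workcell import get_obs, camera, camera_params, hand_in gives the robot as it stands.
- The arm moves only by the tool carry_out, never from a script. Its argument "commands" is a list that holds one entry, the list of rows, each a list of 6 numbers: the shift along the tool's x, y, z in units of 40 mm (1.0 is 40 mm), then the turn, a rotation vector about the tool's x, y, z in units of 6 degrees (1.0 is 6 degrees). In form: [[[x, y, z, ax, ay, az], ...]]. A call has 1 to 20 rows; each row shifts and turns the commanded pose from where the row before left it, along the tool's axes as they then stand; what a row does not reach is not made up. A row lasts 1/12 s, in which the tool goes at most 41.7 mm and 7.16 degrees, less where a joint would pass 70% of its speed; a pose out of reach is approached as far as the arm can. A call is refused whole if a number of a shift passes 1 or a number of a turn 1, either way. A call with a gripper value outside its range is refused whole. "hand" is the closure, from -1 (fully open) to 1 (shut), set as the call begins (left out, the last holds). The fingers move at their own pace and stop on an object; "force" is the grip in N (left out, the last holds). Time passes only in rows, so rows that do not move let the fingers close. It gives the time, the measured TCP pose, the force, the opening and the grip force at its end, in the units of the state.
- get_obs(): the state, without advancing time (a new reading comes with each control period).
- camera(name): name is "side" or "top"; returns the picture (384x512x3 uint8, red, green, blue); there is no depth.
- camera_params(name): a dict with "mtx" (3x3 intrinsics, pixels), "k1" (the pictures are not rectified: a ray, as slopes to the right and down, at radius r is drawn at 1 + k1 r^2 times it, then the intrinsics apply), "R" (3x3) and "t" (3): a world point X has camera coordinates R X + t. Camera axes: x right, y down, z forward; pixel columns grow to the right and rows downward; lengths in m; the calibration is good to about 2 mm. A picture is of the moment at which its call begins. camera_params takes no time and is no camera call.
- hand_in(): hands the job in; it is judged then, once.
The state is a dict: "clock": time; "joint_pos": joint angles; "joint_velocities": joint speeds; "tau": joint torques, N m; "position": TCP position; "ee_rot": TCP orientation; "ft_force": force on the tool from outside, world axes, zero at the start; "torque": the same for the moment, N m; "grip_width": opening from 0.0 (shut) to 1.0 (fully open); "grasp_force": force on a finger pad.
Only numpy, scipy, OpenCV 4.12 (cv2) and the standard library are available. Lean on these libraries where they do the work, as an engineer would, in place of code of your own. Each camera call takes 0.05 s, during which the arm holds its last target. There are 200 camera calls.

## Working session

There is one attempt and no reset: what is moved stays moved. The work goes in short steps, Python scripts to look and compute and a tool call to move; the robot and the scene stay as the last step left them, time stands still between calls to the robot, and variables do not carry over. Pictures are saved under pics/ and viewed, at most 13 in all, crops included, and the job is handed in when it is done.

Besides the shell and the picture viewer there is one more tool, called after "Emit:" as name(argument=value, ...), one argument or row to a line, values as JSON. carry_out: Moves the arm, as the interface text tells. Its arguments: {"type":"object","properties":{"commands":{"type":"array"},"hand":{"type":"number"},"force":{"type":"number"}},"required":["commands"]}

```bash
mkdir -p pics; ls; cat > h.py <<'E'
import numpy as np, cv2
from workcell import get_obs, camera, camera_params
from scipy.spatial.transform import Rotation as Ro
def ray(n,px):
    p=camera_params(n);K=np.array(p["mtx"]);k=p["k1"];R=np.array(p["R"]);t=np.array(p["t"])
    d=(np.array(px,float)-K[:2,2])/[K[0,0],K[1,1]]
    u=d.copy()
    for _ in range(20): u=d/(1+k*(u@u))
    return -R.T@t, R.T@np.array([*u,1])
def onz(n,px,z):
    o,d=ray(n,px); return o+d*(z-o[2])/d[2]
def proj(n,X):
    p=camera_params(n);K=np.array(p["mtx"]);c=np.array(p["R"])@X+np.array(p["t"]);u=c[:2]/c[2];u=u*(1+p["k1"]*(u@u))
    return u*[K[0,0],K[1,1]]+K[:2,2]
def tri(a,pa,b,pb):
    o1,d1=ray(a,pa);o2,d2=ray(b,pb)
    s=np.linalg.lstsq(np.stack([d1,-d2],1),o2-o1,rcond=None)[0]
    A=o1+d1*s[0];B=o2+d2*s[1];return (A+B)/2,np.linalg.norm(A-B)
def snap(n,f):
    im=cv2.cvtColor(camera(n),cv2.COLOR_RGB2BGR);cv2.imwrite(f"pics/{f}.png",im);return im
E
python3 - <<'E'
from h import *
for n in("side","top"):
    snap(n,n+"0");p=camera_params(n);print(n,p["mtx"],p["k1"],ray(n,(256,192)))
im=np.hstack([cv2.imread("pics/top0.png")])
cv2.imwrite("pics/top0b.png",cv2.resize(im,(800,600),interpolation=cv2.INTER_CUBIC))
cv2.imwrite("pics/side0b.png",cv2.resize(cv2.imread("pics/side0.png"),(800,600),interpolation=cv2.INTER_CUBIC))
print(get_obs())
E
```

```text
pics
side [[487.01321504   0.         256.54052695]
 [  0.         487.01321504 189.09348066]
 [  0.           0.           1.        ]] 0.033242199875781184 (array([0.37826629, 0.9420553 , 0.83614093]), array([ 0.11880371, -0.75454844, -0.64542946]))
top [[458.29754361   0.         258.83234299]
 [  0.         458.29754361 192.76519158]
 [  0.           0.           1.        ]] -0.15044642282842297 (array([0.45819713, 0.07085112, 1.2188693 ]), array([ 0.05121404,  0.00912624, -0.99866652]))
{'clock': 0.1, 'joint_pos': array([ 1.23337765,  0.33277628, -0.06472106,  1.46086395,  0.02161779,
        1.34992579, -0.08849214]), 'joint_velocities': array([-1.34056007e-03, -1.45247816e-03,  8.96766528e-04, -2.26625261e-03,
        2.59419024e-03,  8.93446342e-04,  9.93127874e-05]), 'tau': array([ 1.05983752e-03, -6.26750851e+01,  4.90528217e-02, -3.92430639e+01,
        1.63572177e-02,  6.95117124e-03,  9.87992212e-05]), 'position': array([ 0.1934225 , -0.59395187,  0.23061263]), 'ee_rot': array([ 9.87632508e-01,  1.56785274e-01, -1.34692929e-04, -6.24178113e-04]), 'ft_force': array([ 0.37438613, -0.13511519,  0.72555846]), 'torque': array([ 0.01721284, -0.00051695, -0.02325821]), 'grasp_force': 0.0, 'grip_width': 1.0007707120576395}
```

View pics/top0b.png

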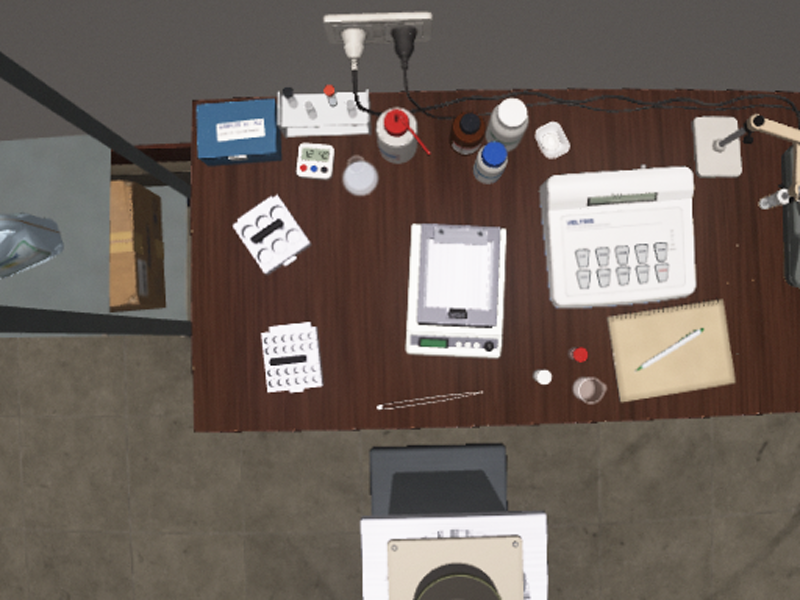

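View pics/side0b.png

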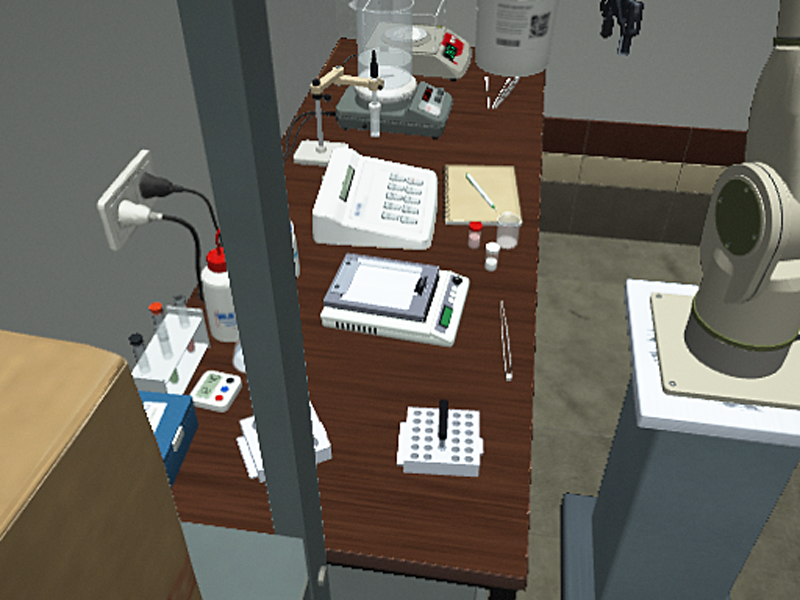

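The top view shows the wide block at about (270,233), the narrow block at (291,358), the heater at (457,290), and the vials and beaker at (543,377), (580,354) and (590,390), all in enlarged pixels. In the side view a post partly hides the wide block. Next I crop the block and the carrier.

```bash
python3 - <<'E'
from h import *
im=cv2.imread("pics/top0.png")
a=im[120:180,144:204];b=im[138:234,255:329]
A=cv2.resize(a,(384,384),interpolation=cv2.INTER_CUBIC)
A=(A.astype(float)**1.0).astype(np.uint8)
B=cv2.resize(b,None,fx=6,fy=6,interpolation=cv2.INTER_CUBIC)
B=B[:576];C=np.zeros((576,384+B.shape[1],3),np.uint8);C[:384,:384]=A;C[:,384:]=B
C[C>254]=255
cv2.imwrite("pics/c1.png",C);print(C.shape)
s=cv2.imread("pics/side0.png")[155:225,200:305]
cv2.imwrite("pics/c2.png",cv2.resize(s,None,fx=7.5,fy=7.5,interpolation=cv2.INTER_CUBIC))
E
```

```text
(576, 828, 3)
```

View pics/c1.png

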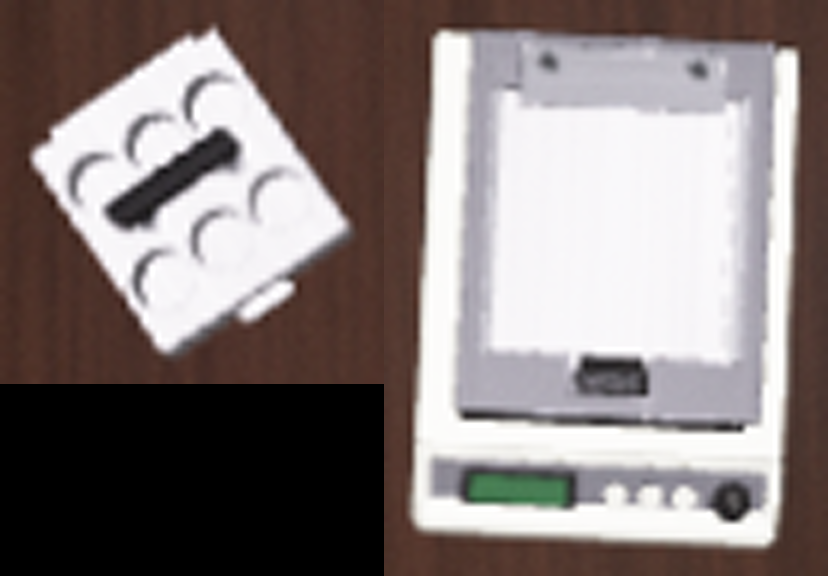

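View pics/c2.png

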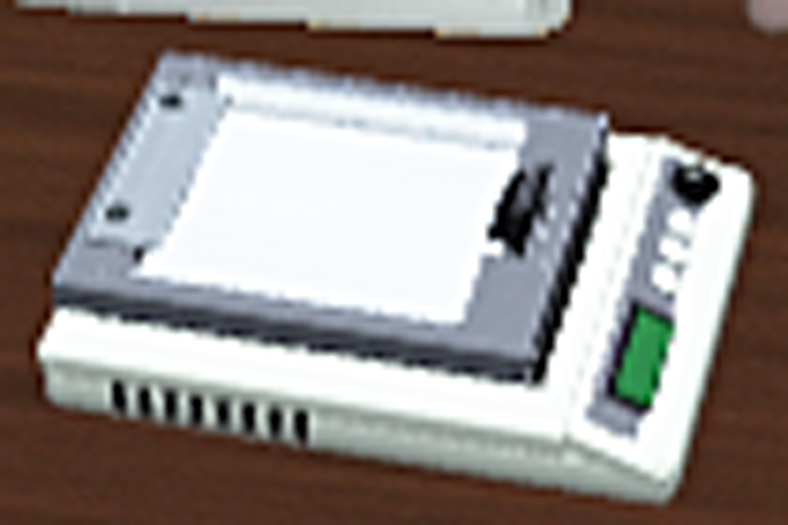

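The wide block's tongue faces up-left (crop (52,130) to (215,30)) and its lug is at (265,300). The bar runs from (108,212) to (238,145). The heater's carrier is clear to see, lip at the top and catch at (612,376). Next I measure with masks.

```bash
cat >> h.py <<'E'
def rect(n,mask,z,off=(0,0)):
    c=max(cv2.findContours(mask.astype(np.uint8),cv2.RETR_EXTERNAL,cv2.CHAIN_APPROX_NONE)[0],key=cv2.contourArea)
    P=np.array([onz(n,p[0]+np.array(off),z)[:2] for p in c])*1000
    return cv2.minAreaRect(P.astype(np.float32)),P
E
python3 - <<'E'
from h import *
im=cv2.imread("pics/top0.png").astype(int)
def sub(x0,x1,y0,y1,f,z,name):
    s=im[y0:y1,x0:x1];m=f(s);r,P=rect("top",m,z,(x0,y0));print(name,r,"px",m.sum());return r
hsv=lambda s:cv2.cvtColor(s.astype(np.uint8),cv2.COLOR_BGR2HSV)
# bar, upsampled not needed
x0,x1,y0,y1=158,186,138,158
dark=lambda s:s.max(2)<75
for z in(.066,.058): sub(x0,x1,y0,y1,lambda s:(s.max(2)<110)&(s.max(2)-s.min(2)<25),z,"bar")
br=lambda s:s.min(2)>140
for z in(.026,.013): sub(144,204,120,180,br,z,"block")
grey=lambda s:(s.max(2)>100)&(s.max(2)<215)&(s[:,:,0]>s[:,:,2]+4)
sub(262,325,138,212,grey,.0505,"carrier")
sub(258,329,138,234,lambda s:s.min(2)>120,.035,"housing")
flo=lambda s:s.min(2)>225
x=268
sub(271,316,150,200,lambda s:(s.min(2)>225),.046,"floor")
s=im[170:176,255:329];print(s[2,:,:].tolist()[0:74:1])
E
```

```text
bar ((635.4769897460938, 295.8051452636719), (14.494234085083008, 55.94551467895508), 33.14695358276367) px 111
bar ((636.7070922851562, 297.3661193847656), (14.59482479095459, 56.33375930786133), 33.146881103515625) px 111
block ((635.7085571289062, 296.45159912109375), (113.896728515625, 92.876708984375), 33.003665924072266) px 1223
block ((637.64306640625, 298.9101867675781), (115.13800048828125, 93.88883209228516), 33.00367736816406) px 1223
carrier ((557.2981567382812, -15.093299865722656), (128.33616638183594, 160.19590759277344), 85.7145767211914) px 1275
housing ((533.6475830078125, -10.760391235351562), (159.4193572998047, 218.1233673095703), 85.85064697265625) px 4821
floor ((556.8980712890625, -14.840484619140625), (103.11097717285156, 114.61135864257812), 85.6715087890625) px 1633
[[48, 58, 85], [48, 57, 83], [48, 56, 82], [51, 58, 85], [49, 59, 86], [50, 59, 86], [52, 57, 77], [214, 221, 224], [247, 249, 250], [249, 251, 252], [249, 251, 251], [250, 251, 251], [233, 237, 238], [183, 180, 183], [174, 163, 167], [176, 165, 170], [177, 168, 171], [206, 197, 199], [222, 216,
[... 226 characters left out ...]
, [249, 247, 248], [249, 247, 248], [249, 246, 248], [249, 246, 248], [249, 247, 249], [250, 248, 249], [250, 248, 250], [250, 247, 249], [250, 248, 249], [249, 248, 249], [249, 247, 248], [250, 248, 250], [249, 247, 249], [249, 247, 249], [249, 247, 249], [249, 246, 248], [249, 247, 248], [249, 246, 248], [249, 247, 249], [248, 246, 247], [248, 246, 248], [250, 248, 250], [251, 249, 250], [250, 248, 250], [249, 247, 249], [240, 236, 239], [231, 227, 229], [221, 215, 217], [196, 186, 189], [180, 169, 173], [174, 163, 166], [172, 161, 165], [225, 227, 228], [247, 249, 249], [249, 251, 251], [240, 243, 244], [102, 106, 116], [50, 55, 79], [53, 60, 84], [52, 58, 82], [51, 55, 76], [51, 56, 77]]
```

```bash
python3 - <<'E'
from h import *
im=cv2.imread("pics/top0.png").astype(np.float32)
c=np.array([.5573,-.0151]);a=np.radians(-4.25);X=np.array([np.cos(a),np.sin(a)]);Y=np.array([-X[1],X[0]])
def prof(z,u,v):
    P=c+u*X/1000+v*Y/1000
    p=proj("top",np.array([*P,z]));return cv2.getRectSubPix(im[:,:,1],(1,1),tuple(map(float,p)))[0,0]
us=np.arange(-92,92,2)
for z,nm in((.0505,"")):
    for lab,vs in(("+",range(20,36,3)),("-",range(-35,-19,3))):
        print(lab,[(int(u),int(np.mean([prof(z,u,v) for v in vs]))) for u in us if abs(u)>38])
vs=np.arange(-76,77,2)
print("y",[(int(v),int(np.mean([prof(z,u,v) for u in range(-30,31,5)]))) for v in vs if abs(v)>40])
x0,y0=300,190
s=im[190:210,295:322].max(2)
m=(im[190:212,280:312].max(2)<90)
ys,xs=np.nonzero(m);print("catch px",xs.min()+280,xs.max()+280,ys.min()+190,ys.max()+190)
for x,y in zip(xs[::6],ys[::6]):pass
print(onz("top",((xs+280).mean(),(ys+190).mean()),.065))
o=camera_params("top");print(ray("top",(290,170)))
E
```

```text
Traceback (most recent call last):
TypeError: cannot unpack non-iterable float object
```

Emit:
carry_out(
  commands=[
    [[0,0,-0.3,0,0,0]],
  ],
  hand=-1,
)

```text
clock: 0.18
position: [0.1931, -0.5931, 0.2408]
ee_rot: [0.988, 0.157, -0.001, -0.002]
ft_force: [-0.1, 0.3, -0.7]
grip_width: 1.002
grasp_force: 0.0
```

```bash
python3 - <<'E'
from h import *
im=cv2.imread("pics/top0.png").astype(np.float32)
c=np.array([.5573,-.0151]);a=np.radians(-4.25);X=np.array([np.cos(a),np.sin(a)]);Y=np.array([-X[1],X[0]])
def prof(z,u,v):
    P=c+u*X/1000+v*Y/1000
    p=proj("top",np.array([*P,z]));return cv2.getRectSubPix(im[:,:,1].copy(),(1,1),tuple(map(float,p)))[0,0]
us=np.arange(-92,92,2);z=.0505
for lab,vs in(("+",range(20,36,3)),("-",range(-35,-19,3))):
    print(lab,[(int(u),int(np.mean([prof(z,u,v) for v in vs]))) for u in us if abs(u)>38])
vs=np.arange(-76,77,2)
print("y",[(int(v),int(np.mean([prof(z,u,v) for u in range(-30,31,5)]))) for v in vs if abs(v)>40])
m=(im[190:212,280:312].max(2)<90)
ys,xs=np.nonzero(m);ys+=190;xs+=280;print("catch",xs.min(),xs.max(),ys.min(),ys.max(),onz("top",(xs.mean(),ys.mean()),.065))
R=Ro.from_quat(get_obs()["ee_rot"]).as_matrix();print(R)
E
```

```text
+ [(-92, 250), (-90, 251), (-88, 249), (-86, 229), (-84, 150), (-82, 106), (-80, 140), (-78, 176), (-76, 173), (-74, 173), (-72, 172), (-70, 171), (-68, 171), (-66, 171), (-64, 172), (-62, 173), (-60, 173), (-58, 174), (-56, 184), (-54, 213), (-52, 236), (-50, 246), (-48, 246), (-46, 246), (-44, 246), (-42, 246), (-40, 246), (40, 245), (42, 245), (44, 245), (46, 245), (48, 241), (50, 227), (52, 191), (54, 187), (56, 186), (58, 187), (60, 187), (62, 189), (64, 185), (66, 174), (68, 159), (70, 144), (72, 152), (74, 165), (76, 171), (78, 164), (80, 145), (82, 108), (84, 71), (86, 56), (88, 55), (90, 54)]
- [(-92, 250), (-90, 251), (-88, 248), (-86, 228), (-84, 143), (-82, 103), (-80, 138), (-78, 175), (-76, 172), (-74, 172), (-72, 173), (-70, 172), (-68, 172), (-66, 172), (-64, 171), (-62, 171), (-60, 171), (-58, 173), (-56, 181), (-54, 208), (-52, 232), (-50, 245), (-48, 245), (-46, 245), (-44, 245), (-42, 245), (-40, 245), (40, 246), (42, 246), (44, 246), (46, 246), (48, 243), (50, 230), (52, 193), (54, 188), (56, 188), (58, 189), (60, 189), (62, 190), (64, 187), (66, 177), (68, 156), (70, 146), (72, 155), (74, 169), (76, 176), (78, 165), (80, 144), (82, 109), (84, 71), (86, 56), (88, 55), (90, 55)]
y [(-76, 109), (-74, 195), (-72, 245), (-70, 249), (-68, 247), (-66, 220), (-64, 173), (-62, 161), (-60, 164), (-58, 170), (-56, 183), (-54, 201), (-52, 216), (-50, 228), (-48, 239), (-46, 243), (-44, 247), (-42, 247), (42, 245), (44, 244), (46, 245), (48, 245), (50, 239), (52, 219), (54, 197), (56, 184), (58, 169), (60, 166), (62, 166), (64, 173), (66, 207), (68, 239), (70, 250), (72, 250), (74, 250), (76, 250)]
catch 287 311 198 209 [ 0.49001673 -0.01326366  0.065     ]
[[ 9.50834441e-01  3.09694831e-01 -1.72540091e-03]
 [ 3.09699525e-01 -9.50824094e-01  4.44375579e-03]
 [-2.64344556e-04 -4.75963189e-03 -9.99988638e-01]]
```

Emit:
carry_out(
  commands=[
    [[1,0,-0.05,0,0,-0.6],[1,0,-0.05,0,0,-0.6],[1,0,-0.05,0,0,-0.6],[1,0,-0.05,0,0,-0.6],[1,0,-0.05,0,0,-0.6],[1,0,-0.05,0,0,-0.6],[1,0,0,0,0,-0.6],[1,0,0,0,0,-0.6],[1,0,0,0,0,-0.6],[1,0,0,0,0,-0.6],[1,0,0,0,0,-0.6],[1,0,0,0,0,-0.6],[1,0,0,0,0,-0.6],[1,0,0,0,0,-0.6],[1,0,0,0,0,-0.6],[1,0,0,0,0,-0.6],[1,0,0,0,0,-0.6],[1,0,0,0,0,-0.6],[1,0,0,0,0,-0.6],[1,0,0,0,0,-0.6]],
  ],
)

```text
clock: 1.85
position: [0.6522, -0.0009, 0.256]
ee_rot: [0.706, 0.708, 0.0, 0.0]
ft_force: [-0.0, -0.3, 0.5]
grip_width: 1.002
grasp_force: 0.0
```

```bash
cat >> h.py <<'E'
def go(tgt,yaw_y):
    "shift in tool axes (units) after turning tool so its y has world yaw yaw_y (deg), tool down"
    o=get_obs();R=Ro.from_quat(o["ee_rot"]).as_matrix()
    y=np.radians(yaw_y);Y=np.array([np.cos(y),np.sin(y),0]);Z=np.array([0,0,-1.]);T=np.stack([np.cross(Y,Z),Y,Z],1)
    rv=Ro.from_matrix(R.T@T).as_rotvec(degrees=True)/6
    d=np.array(tgt)-o["position"]
    print("t",round(o["clock"],2),"pos",o["position"].round(4),"turn",rv.round(2),"shift now-frame",(R.T@d/.04).round(2),"after",(T.T@d/.04).round(2),"F",o["ft_force"].round(1))
E
python3 -c "
from h import *
go([.636,.296,.12],33)"
```

```text
t 1.85 pos [ 0.6522 -0.0009  0.256 ] turn [ 0.    0.   -5.47] shift now-frame [ 7.43 -0.38  3.4 ] after [6.45 3.7  3.4 ] F [-0.  -0.3  0.5]
```

Emit:
carry_out(
  commands=[
    [[0.93,-0.05,0,0,0,0],[0.93,-0.05,0,0,0,0],[0.93,-0.05,0,0,0,0],[0.93,-0.05,0,0,0,0],[0.93,-0.05,0,0,0,0],[0.93,-0.05,0,0,0,0],[0.93,-0.05,0,0,0,0],[0.93,-0.05,0,0,0,0],[0,0,0.5,0,0,-0.92],[0,0,0.5,0,0,-0.92],[0,0,0.5,0,0,-0.92],[0,0,0.5,0,0,-0.92],[0,0,0.5,0,0,-0.92],[0,0,0.5,0,0,-0.92],[0,0,0,0,0,0],[0,0,0,0,0,0]],
  ],
)

```text
clock: 3.18
position: [0.6356, 0.2945, 0.1351]
ee_rot: [0.477, 0.879, -0.001, -0.001]
ft_force: [1.0, -0.3, 0.8]
grip_width: 1.002
grasp_force: 0.0
```

```bash
python3 -c "
from h import *
go([.636,.296,.039],33)
im=np.hstack([snap('top','t1')[100:190,130:215],snap('side','s1')[220:310,130:215]])
cv2.imwrite('pics/v1.png',cv2.resize(im,None,fx=4.5,fy=4.5,interpolation=cv2.INTER_CUBIC))"
```

```text
t 3.18 pos [0.6356 0.2945 0.1351] turn [-0.02 -0.   -0.01] shift now-frame [0.03 0.03 2.4 ] after [0.03 0.03 2.4 ] F [ 1.  -0.3  0.8]
```

View pics/v1.png

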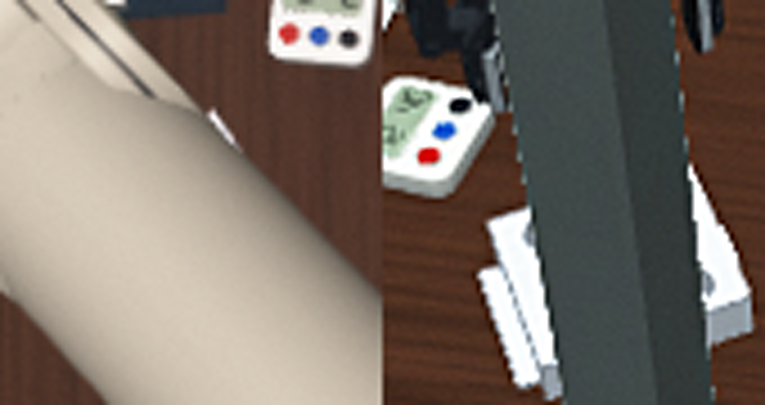

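The arm hides the block from above and the post hides the bar from the side, so the calibration estimate stands. I descend and grip.

Emit:
carry_out(
  commands=[
    [[0.03,0.03,0.5,0,0,0],[0,0,0.5,0,0,0],[0,0,0.5,0,0,0],[0,0,0.5,0,0,0],[0,0,0.2,0,0,0],[0,0,0.2,0,0,0],[0,0,0,0,0,0],[0,0,0,0,0,0]],
  ],
)

```text
clock: 3.95
position: [0.6366, 0.2971, 0.0406]
ee_rot: [0.476, 0.879, 0.001, 0.0]
ft_force: [0.9, -0.1, 1.1]
grip_width: 1.004
grasp_force: 0.0
```

Emit:
carry_out(
  commands=[
    [[0,0,0,0,0,0],[0,0,0,0,0,0],[0,0,0,0,0,0],[0,0,0,0,0,0],[0,0,0,0,0,0],[0,0,0,0,0,0],[0,0,0,0,0,0],[0,0,0,0,0,0],[0,0,0,0,0,0],[0,0,0,0,0,0]],
  ],
  hand=1,
  force=100,
)

```text
clock: 4.78
position: [0.6365, 0.297, 0.0399]
ee_rot: [0.476, 0.879, 0.001, 0.0]
ft_force: [0.4, 0.7, 5.1]
grip_width: 0.115
grasp_force: 98.2
```

Emit:
carry_out(
  commands=[
    [[0,0,-0.4,0,0,0],[0,0,-0.8,0,0,0],[0,0,-0.9,0,0,0],[0,0,-0.9,0,0,0],[0,0,0,0,0,0]],
  ],
)

```text
clock: 5.2
position: [0.638, 0.2984, 0.1677]
ee_rot: [0.476, 0.879, 0.004, 0.002]
ft_force: [1.0, 2.3, -3.3]
grip_width: 0.118
grasp_force: 98.6
```

```bash
python3 -c "
from h import *
go([.539,-.0136,.16],-4.25);print(get_obs()['torque'])"
```

```text
t 5.2 pos [0.638  0.2984 0.1677] turn [ 0.08 -0.02  6.23] shift now-frame [-5.18 -6.34  0.14] after [-7.96 -1.89  0.19] F [ 1.   2.3 -3.3]
[ 0.11834116 -0.16108138  0.01863362]
```

Emit:
carry_out(
  commands=[
    [[0,0,0,0,0,0.4],[0,0,0,0,0,0.8],[0,0,0,0,0,0.9],[0,0,0,0,0,0.9],[0,0,0,0,0,0.9],[0,0,0,0,0,0.9],[0,0,0,0,0,0.9],[-0.4,-0.15,0,0,0,0.5],[-0.8,-0.19,0,0,0,0],[-0.9,-0.19,0,0,0,0],[-0.9,-0.19,0,0,0,0],[-0.9,-0.19,0,0,0,0],[-0.9,-0.19,0,0,0,0],[-0.9,-0.19,0,0,0,0],[-0.9,-0.19,0,0,0,0],[-0.8,-0.19,0,0,0,0],[-0.5,-0.2,0,0,0,0],[0,0,0,0,0,0],[0,0,0,0,0,0],[0,0,0,0,0,0]],
  ],
)

```text
clock: 6.87
position: [0.5396, -0.0128, 0.1591]
ee_rot: [0.731, 0.682, -0.0, -0.0]
ft_force: [0.4, 0.6, -5.4]
grip_width: 0.119
grasp_force: 98.4
```

```bash
python3 -c "
from h import *
go([.539,-.0136,.16],-4.25)
a=snap('top','t2');b=snap('side','s2')
im=np.hstack([a[110:240,240:345],b[100:230,190:325]])
cv2.imwrite('pics/v2.png',cv2.resize(im,None,fx=3.3,fy=3.3,interpolation=cv2.INTER_CUBIC))"
```

```text
t 6.87 pos [ 0.5396 -0.0128  0.1591] turn [-0.01 -0.    0.04] shift now-frame [-0.02 -0.01 -0.02] after [-0.02 -0.01 -0.02] F [ 0.4  0.6 -5.4]
```

View pics/v2.png

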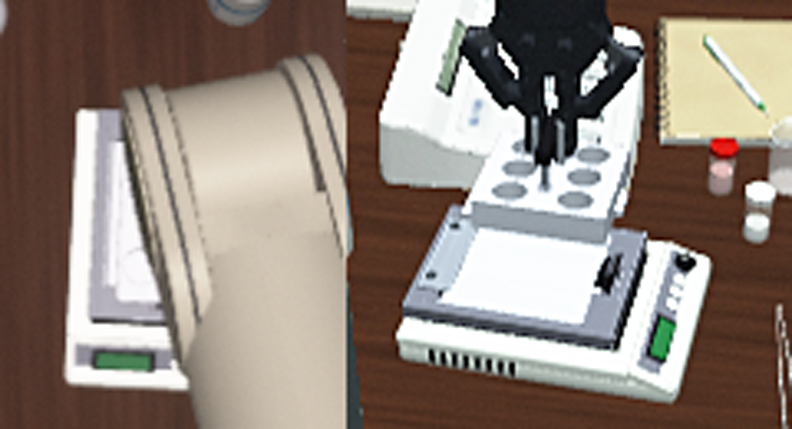

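The side view shows the block held level, with the lip at left, around (440,250) in the view, and the catch at (608,270). The arm blocks the top view. Next I compare the positions I compute for the corners with the side picture.

```bash
python3 - <<'E'
from h import *
o=get_obs();b=cv2.imread('pics/s2.png')
f=6;x0,y0=205,148
im=cv2.resize(b[y0:y0+98,x0:x0+122],None,fx=f,fy=f,interpolation=cv2.INTER_CUBIC)
a=np.radians(-4.3);X=np.array([np.cos(a),np.sin(a),0]);Y=np.array([-X[1],X[0],0]);Z=np.array([0,0,1])
def dot(P,c,n):
    p=proj('side',P);q=((p-[x0,y0]+.5)*f-.5).astype(int);cv2.circle(im,tuple(int(v) for v in q),3,c,-1);print(n,p.round(1))
C=np.array([*o["position"][:2],o["position"][2]+.019-.058])
for n,(u,v,w) in dict(bfl=(-50,46,0),bbl=(50,46,0),tfl=(-50,46,26),tbl=(50,46,26),tfr=(-50,-46,26),tbr=(50,-46,26)).items(): dot(C+(u*X+v*Y+w*Z)/1000,(0,0,255),n)
W=np.array([.5544,-.0147,.042])
for n,(u,v,w) in dict(lipL=(54,44,11.5),lipR=(54,-44,11.5),floorFL=(-51.5,48.5,0),topFL=(-51.5,54,8.5),catchtop=(-56,14.5,27),catchtopR=(-56,-14.5,27)).items(): dot(W+(u*X+v*Y+w*Z)/1000,(0,160,0),n)
cv2.imwrite('pics/v3.png',im)
E
```

```text
bfl [267.3 174.6]
bbl [226.9 168.6]
tfl [267.5 165.9]
tbl [226.5 159.9]
tfr [275.5 144.2]
tbr [236.6 138.8]
lipL [221.1 187.8]
lipR [230.5 167.2]
floorFL [261.5 198.9]
topFL [261.1 197.7]
catchtop [266.4 182.3]
catchtopR [268.9 175.3]
```

View pics/v3.png

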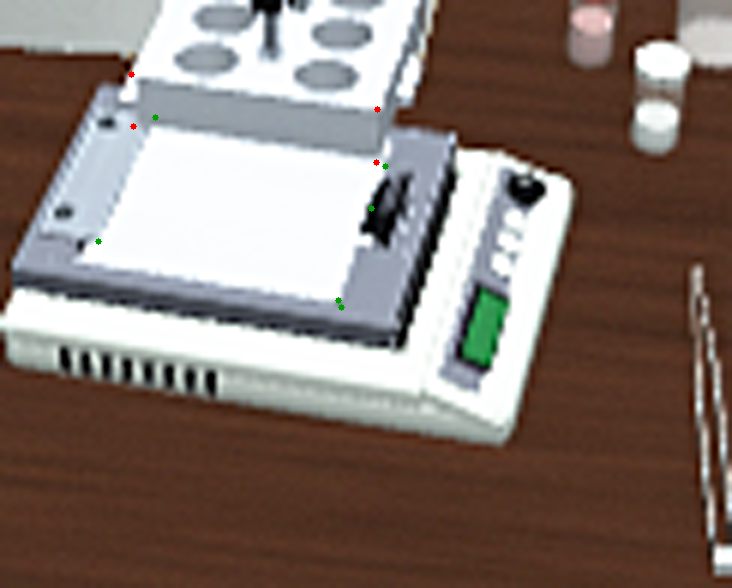

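The side picture agrees with the prediction to within 1.5 px, about 3 mm, so contact will settle the rest. I tilt the block 14° with the front up, so the lug clears the catch.

Emit:
carry_out(
  commands=[
    [[0,0,0,0.4,0,0],[0,0,0,0.6,0,0],[0,0,0,0.6,0,0],[0,0,0,0.5,0,0],[0,0,0,0.23,0,0],[0,0,0,0,0,0]],
  ],
)

```text
clock: 7.47
position: [0.5407, -0.0124, 0.1583]
ee_rot: [0.726, 0.677, -0.083, -0.09]
ft_force: [0.3, 0.0, -6.8]
grip_width: 0.117
grasp_force: 98.5
```

```bash
cat >> h.py <<'E'
W=np.array([.5544,-.0147,.042]);_a=np.radians(-4.25)
H=np.array([[np.cos(_a),-np.sin(_a),0],[np.sin(_a),np.cos(_a),0],[0,0,1]])
def st(tgt=None):
    "state in well frame (mm); tgt = wanted TCP in well frame"
    o=get_obs();R=H.T@Ro.from_quat(o["ee_rot"]).as_matrix()
    p=H.T@(o["position"]-W)*1000
    print("t",round(o["clock"],2),"tcp",p.round(1),"F",(H.T@o["ft_force"]).round(1),"M",(H.T@o["torque"]).round(2))
    x=R[:,1];print(" tilt",np.degrees(np.arcsin(-x[2])).round(2),"yaw",np.degrees(np.arctan2(x[1],x[0])).round(2),"roll",np.degrees(R[2,0]).round(2))
    tip=p+R@[0,60,0.]+R@[0,0,40.]; lug=p+R@[0,-56,40.];print(" tip bottom",tip.round(1),"lug bottom",lug.round(1))
    if tgt is not None: print(" shift",(R.T@(np.array(tgt)-p)/40).round(2))
E
python3 -c "
from h import *
st([-1.8,0,66])"
```

```text
t 7.47 tcp [-13.9   1.3 116.3] F [ 0.3  0.1 -6.8] M [ 0.01 -0.57  0.01]
 tilt 14.1 yaw 0.31 roll 0.07
 tip bottom [34.6  1.6 62.9] lug bottom [-77.9   1.   91.1]
 shift [-0.03  0.6   1.15]
```

Emit:
carry_out(
  commands=[
    [[0,0.15,0.3,0,0,0],[-0.03,0.15,0.3,0,0,0.05],[0,0.15,0.3,0,0,0],[0,0.15,0.25,0,0,0],[0,0,0,0,0,0],[0,0,0,0,0,0]],
  ],
)

```text
clock: 7.97
position: [0.5516, -0.0157, 0.1079]
ee_rot: [0.728, 0.675, -0.084, -0.089]
ft_force: [-0.2, 0.2, -4.7]
grip_width: 0.12
grasp_force: 98.4
```

```bash
python3 - <<'E'
from h import *
st([-1.8,0,55.5]);b=snap('side','s4')
x0,y0=205,140
cv2.imwrite('pics/v4.png',cv2.resize(b[y0:y0+85,x0:x0+110],None,fx=7,fy=7,interpolation=cv2.INTER_CUBIC))
E
```

```text
t 7.97 tcp [-2.8 -1.2 65.9] F [-0.2  0.2 -4.7] M [ 0.03 -0.55 -0.06]
 tilt 14.08 yaw -0.1 roll -0.07
 tip bottom [45.7 -1.4 12.5] lug bottom [-66.8  -1.2  40.7]
 shift [0.03 0.09 0.25]
```

View pics/v4.png

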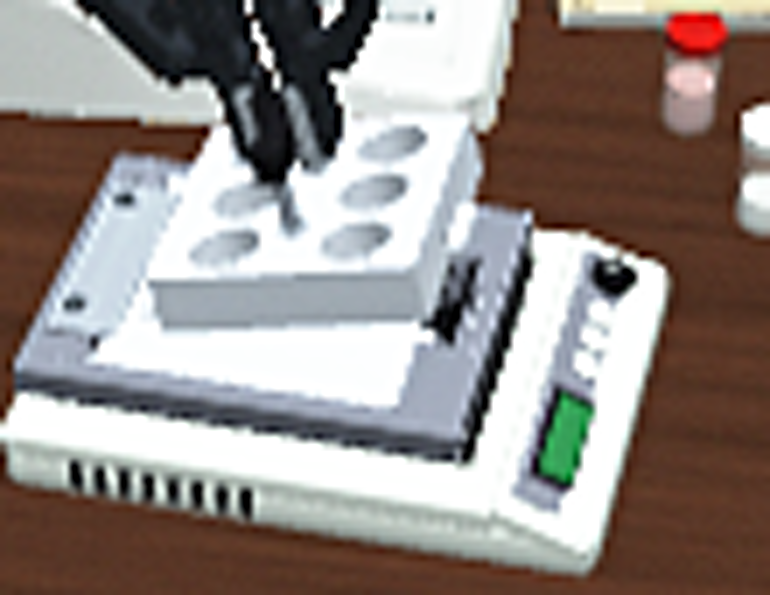

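The tilted block is inside the well's outline. Its tongue is short of the lip and its lug (460,215) is above the catch (455,290). I lower it onto the floor and then slide it under the lip.

Emit:
carry_out(
  commands=[
    [[0.02,0.03,0.12,0,0,0],[0,0.03,0.1,0,0,0],[0,0,0.04,0,0,0],[0,0,0,0,0,0],[0,0,0,0,0,0]],
  ],
)

```text
clock: 8.43
position: [0.5519, -0.015, 0.0983]
ee_rot: [0.728, 0.675, -0.083, -0.089]
ft_force: [1.0, 0.9, -5.4]
grip_width: 0.12
grasp_force: 98.4
```

```bash
python3 -c "
from h import *
st([8,0,54.3])"
```

```text
t 8.43 tcp [-2.5 -0.4 56.3] F [ 0.9  0.9 -5.4] M [ 0.01 -0.59 -0.05]
 tilt 13.98 yaw -0.11 roll -0.08
 tip bottom [46.1 -0.6  2.9] lug bottom [-66.5  -0.4  31. ]
 shift [ 0.01  0.27 -0.02]
```

Emit:
carry_out(
  commands=[
    [[0,0.01,0.045,0,0,0],[0,0,0,0,0,0],[0,0.04,-0.01,0,0,0],[0,0.04,-0.01,0,0,0],[0,0.04,-0.01,0,0,0],[0,0.04,-0.01,0,0,0],[0,0,0,0,0,0],[0,0,0,0,0,0]],
  ],
)

```text
clock: 9.1
position: [0.5586, -0.0154, 0.0963]
ee_rot: [0.728, 0.675, -0.083, -0.089]
ft_force: [0.2, -0.4, -5.0]
grip_width: 0.118
grasp_force: 98.5
```

```bash
python3 -c "
from h import *
st([12,0,54.3])"
```

```text
t 9.1 tcp [ 4.2 -0.4 54.3] F [ 0.2 -0.4 -5. ] M [ 0.04 -0.59 -0.03]
 tilt 13.98 yaw -0.1 roll -0.07
 tip bottom [52.8 -0.5  1. ] lug bottom [-59.8  -0.3  29. ]
 shift [ 0.01  0.19 -0.05]
```

Emit:
carry_out(
  commands=[
    [[0,0.04,-0.01,0,0,0],[0,0.04,-0.01,0,0,0],[0,0.03,-0.007,0,0,0],[0,0.03,-0.007,0,0,0],[0,0,0,0,0,0],[0,0,0,0,0,0]],
  ],
)

```text
clock: 9.6
position: [0.5642, -0.0159, 0.0963]
ee_rot: [0.728, 0.675, -0.083, -0.089]
ft_force: [0.5, -0.9, -5.0]
grip_width: 0.12
grasp_force: 98.5
```

```bash
python3 -c "
from h import *
st([12,0,54.3])"
```

```text
t 9.6 tcp [ 9.9 -0.4 54.3] F [ 0.6 -0.8 -5. ] M [ 0.09 -0.58 -0.01]
 tilt 13.98 yaw -0.1 roll -0.08
 tip bottom [58.4 -0.6  1. ] lug bottom [-54.1  -0.4  29. ]
 shift [ 0.01  0.05 -0.01]
```

Emit:
carry_out(
  commands=[
    [[0,0.03,-0.007,0,0,0],[0,0.03,-0.007,0,0,0],[0,0,0,0,0,0],[0,0,0,0,0,0]],
  ],
)

```text
clock: 9.93
position: [0.5668, -0.016, 0.0963]
ee_rot: [0.728, 0.675, -0.083, -0.089]
ft_force: [-0.6, -0.4, -4.7]
grip_width: 0.123
grasp_force: 98.5
```

Emit:
carry_out(
  commands=[
    [[0,0.03,-0.007,0,0,0],[0,0,0,0,0,0],[0,0,0,0,0,0]],
  ],
)

```text
clock: 10.18
position: [0.5676, -0.0161, 0.0962]
ee_rot: [0.728, 0.675, -0.084, -0.089]
ft_force: [-2.0, 0.7, -4.1]
grip_width: 0.116
grasp_force: 98.6
```

```bash
python3 - <<'E'
from h import *
st();b=snap('side','s5')
x0,y0=205,140
cv2.imwrite('pics/v5.png',cv2.resize(b[y0:y0+85,x0:x0+110],None,fx=7,fy=7,interpolation=cv2.INTER_CUBIC))
E
```

```text
t 10.18 tcp [13.3 -0.4 54.2] F [-2.   0.6 -4.1] M [ 0.01  0.07 -0.01]
 tilt 14.02 yaw -0.1 roll -0.08
 tip bottom [61.8 -0.6  0.9] lug bottom [-50.8  -0.4  29. ]
```

View pics/v5.png

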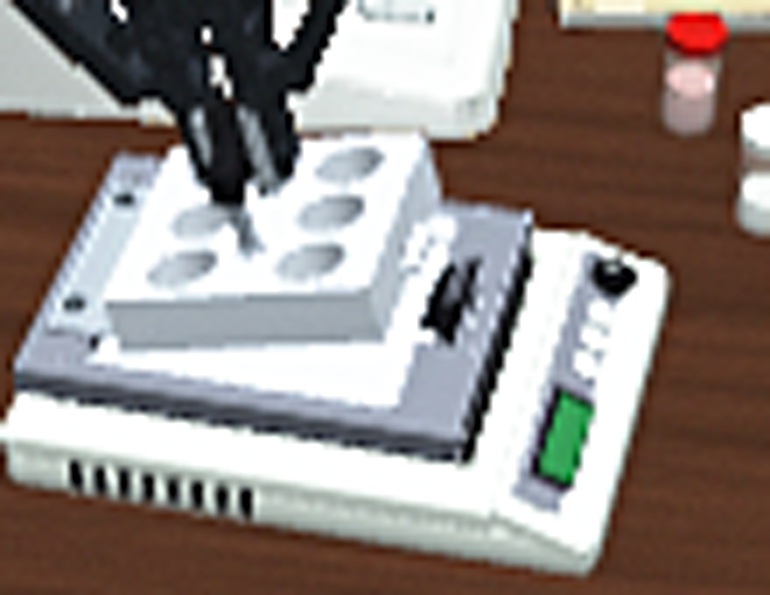

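The tongue has met the end of the slot: -2 N in x and a jump in moment. The picture shows the tongue under the lip and the front held high behind the catch (450,300). I start swinging down about the tongue tip.

Emit:
carry_out(
  commands=[
    [[0,-0.035,0.052,-0.333,0,0],[0,-0.035,0.052,-0.333,0,0],[0,-0.035,0.052,-0.333,0,0],[0,0,0,0,0,0],[0,0,0,0,0,0]],
  ],
  force=120,
)

```text
clock: 10.65
position: [0.5625, -0.0159, 0.0914]
ee_rot: [0.732, 0.678, -0.048, -0.051]
ft_force: [-0.3, -0.0, -4.6]
grip_width: 0.117
grasp_force: 118.9
```

```bash
python3 -c "
from h import *
st()"
```

```text
t 10.65 tcp [ 8.1 -0.6 49.4] F [-0.3 -0.1 -4.6] M [-0.01 -0.34  0.04]
 tilt 7.99 yaw -0.1 roll -0.1
 tip bottom [62.  -0.8  1.5] lug bottom [-52.9  -0.6  17.6]
```

Emit:
carry_out(
  commands=[
    [[0,-0.035,0.056,-0.333,0,0],[0,-0.035,0.056,-0.333,0,0],[0,0,0,0,0,0],[0,0,0,0,0,0]],
  ],
)

```text
clock: 10.98
position: [0.5601, -0.0155, 0.0879]
ee_rot: [0.733, 0.679, -0.024, -0.025]
ft_force: [1.6, -0.1, 0.6]
grip_width: 0.116
grasp_force: 119.9
```

```bash
python3 -c "
from h import *
st()"
```

```text
t 10.98 tcp [ 5.7 -0.4 45.9] F [ 1.6 -0.   0.6] M [ 0.05 -0.16  0.02]
 tilt 3.96 yaw -0.1 roll -0.07
 tip bottom [62.8 -0.6  1.8] lug bottom [-52.9  -0.4   9.8]
```

Emit:
carry_out(
  commands=[
    [[0,-0.025,0.037,-0.167,0,0],[0,-0.025,0.037,-0.167,0,0],[0,-0.02,0.037,-0.167,0,0],[0,-0.01,0.037,-0.167,0,0],[0,0,0,0,0,0],[0,0,0,0,0,0]],
  ],
)

```text
clock: 11.48
position: [0.5565, -0.0153, 0.0818]
ee_rot: [0.733, 0.68, 0.0, 0.001]
ft_force: [2.0, -1.0, 5.2]
grip_width: 0.111
grasp_force: 121.0
```

```bash
python3 -c "
from h import *
st()"
```

```text
t 11.48 tcp [ 2.2 -0.4 39.8] F [ 2.  -0.8  5.2] M [ 0.11 -0.41  0.02]
 tilt -0.12 yaw -0.09 roll -0.07
 tip bottom [62.2 -0.5 -0.1] lug bottom [-53.8  -0.4  -0.3]
```

Emit:
carry_out(
  commands=[
    [[0,0,0.025,-0.1,0,0],[0,0,0.025,-0.1,0,0],[0,0,0,0,0,0],[0,0,0,0,0,0],[0,0,0,0,0,0]],
  ],
)

```text
clock: 11.9
position: [0.557, -0.0152, 0.0816]
ee_rot: [0.733, 0.68, 0.007, 0.009]
ft_force: [-7.0, 0.5, 24.9]
grip_width: 0.114
grasp_force: 124.0
```

```bash
python3 - <<'E'
from h import *
st();b=snap('side','s6')
x0,y0=205,140
cv2.imwrite('pics/v6.png',cv2.resize(b[y0:y0+85,x0:x0+110],None,fx=7,fy=7,interpolation=cv2.INTER_CUBIC))
E
```

```text
t 11.9 tcp [ 2.6 -0.3 39.6] F [-7.  -0.1 24.9] M [-0.21  1.73  0.01]
 tilt -1.34 yaw -0.1 roll -0.11
 tip bottom [63.5 -0.5  1.1] lug bottom [-52.4  -0.3  -1.7]
```

View pics/v6.png

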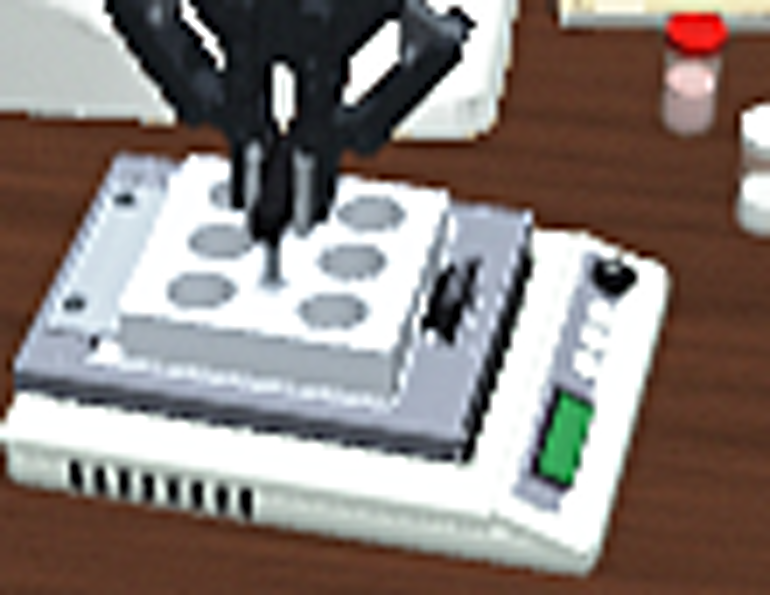

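The block looks flat and the catch (450,300) is upright again. I unload, open and retreat straight up, then check.

Emit:
carry_out(
  commands=[
    [[0,0,-0.025,0.1,0,0],[0,0,-0.02,0.1,0,0],[0,0,0,0,0,0],[0,0,0,0,0,0]],
  ],
)

```text
clock: 12.28
position: [0.5566, -0.0152, 0.0818]
ee_rot: [0.733, 0.68, 0.0, 0.001]
ft_force: [-0.4, -0.1, 9.2]
grip_width: 0.114
grasp_force: 121.8
```

Emit:
carry_out(
  commands=[
    [[0,0,0,0,0,0],[0,0,0,0,0,0],[0,0,0,0,0,0],[0,0,0,0,0,0],[0,0,0,0,0,0],[0,0,0,0,0,0],[0,0,0,0,0,0],[0,0,0,0,0,0],[0,0,0,0,0,0],[0,0,0,0,0,0]],
  ],
  hand=-1,
)

```text
clock: 13.12
position: [0.5558, -0.0153, 0.081]
ee_rot: [0.733, 0.68, -0.0, 0.001]
ft_force: [0.1, -0.4, 0.1]
grip_width: 1.0
grasp_force: 0.0
```

Emit:
carry_out(
  commands=[
    [[0,0,-0.3,0,0,0],[0,0,-0.5,0,0,0],[0,0,-0.7,0,0,0],[0,0,-0.8,0,0,0],[0,0,-0.8,0,0,0],[0,0,-0.5,0,0,0],[0.9,0,0,0,0,0],[0.9,0,0,0,0,0],[0.9,0,0,0,0,0],[0.9,0,0,0,0,0],[0.9,0,0,0,0,0],[0.9,0,0,0,0,0],[0.9,0,0,0,0,0],[0,0,0,0,0,0],[0,0,0,0,0,0]],
  ],
)

```text
clock: 14.37
position: [0.5738, 0.2392, 0.2254]
ee_rot: [0.732, 0.682, 0.0, -0.0]
ft_force: [0.9, -0.8, 0.2]
grip_width: 1.004
grasp_force: 0.0
```

```bash
python3 - <<'E'
from h import *
st();b=snap('side','s7');a=snap('top','t7');s0=cv2.imread('pics/side0.png');t0=cv2.imread('pics/top0.png')
im=np.hstack([cv2.resize(b[140:225,205:315],None,fx=4.5,fy=4.5,interpolation=cv2.INTER_CUBIC),cv2.resize(a[138:223,258:326],None,fx=4.5,fy=4.5,interpolation=cv2.INTER_CUBIC)])
cv2.imwrite('pics/v7.png',im);print(im.shape)
for nm,i in(("before",t0),("now",a)):
    m=i[190:212,280:312].max(2)<90;ys,xs=np.nonzero(m);print(nm,xs.mean()+280,ys.mean()+190,m.sum())
E
```

```text
t 14.37 tcp [  0.6 254.6 183.4] F [ 0.9 -0.7  0.2] M [-0.02  0.02 -0.03]
 tilt -0.0 yaw 0.18 roll 0.0
 tip bottom [ 60.6 254.8 143.4] lug bottom [-55.4 254.5 143.4]
(382, 801, 3)
before 293.8333333333333 201.85185185185185 54
now 293.843137254902 201.76470588235293 51
```

View pics/v7.png

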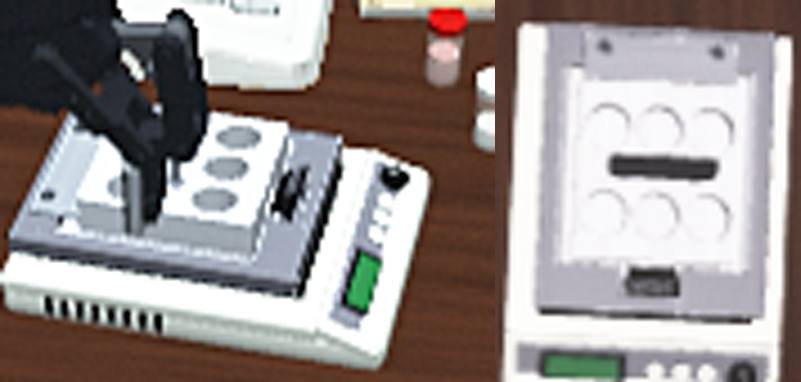

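The final pictures show the block square and flat in the well. The catch is back at its upright position, mask centre (293.8, 201.8) both before and now.

```bash
python3 -c "
from workcell import hand_in;print(hand_in())"
```

```text
the job is handed in; nothing more can be done
None
```

The wide-hole block is hooked under the lip, and the pictures and press forces show it latched by the catch and lying flat in the heater's carrier. The job was handed in at about 14.5 s, and the arm went nowhere near the narrow block, vials or beaker.

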